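# Find the loose terminal bolt with the probe rod and hold its cover open

## Robot

A 7-joint arm with a two-finger parallel gripper is mounted at the origin on the work surface. World frame = base frame: x ahead of the robot, y to its left, z up, the work surface at z = 0. Lengths are in m, angles in rad, forces in N, time in s.
With the tool pointing down it reaches from about 0.35 to 0.9 m from the base axis. Payload 8.1 kg.
Tool frame: the origin (TCP) lies at the very end of the fingers, on their centre line; the grasp point (between the pads) lies 19 mm behind it; z points along the fingers, y is the line along which they close (so a half turn about z gives the same grasp; the last joint's range is limited). The gripper opens to 92 mm and grips with 3 to 60 N. Pads are 19 mm wide; open, the fingers measure 130 mm over their backs; the gripper's body (75 mm by 190 mm) begins 47 mm behind the grasp point.
Start: joints at [1.016, 0.434, 0.025, 1.573, -0.012, 1.134, -0.075], TCP at [0.273, -0.562, 0.227] pointing down, gripper open.
Joint ranges: [-2.62, 2.62], [-0.44, 2.09], [-1.27, 1.32], [0.08, 2.57], [-1.32, 4.46], [0.12, 2], [-2.74, 2.74]. Speed limits (rad/s): [2.22, 2.22, 3.01, 3.01, 3.14, 3.14, 3.14].

## Interface

Orientations are given as a rotation vector (axis times angle).
In Python, from cell import arm gives the robot as it stands.
- The arm moves only by the shell command python3 -m pendant 'ROWS' [FORCE]. ROWS is a JSON object of lists of equal length, an entry for each row: "slide": the shift along the tool's x, y, z in units of 0.3 m (1.0 is 0.3 m), a list of three; "dr": the turn, a rotation vector about the tool's x, y, z in units of 0.12 rad (1.0 is 0.12 rad), a list of three; "claw": the opening, from 0 (shut) to 1 (fully open). In form: {"slide": [[tx, ty, tz], ...], "dr": [[ax, ay, az], ...], "claw": [claw, ...]}. A call has 1 to 10 rows; each row shifts and turns the commanded pose from where the row before left it, along the tool's axes as they then stand; what a row does not reach is not made up. A row lasts 1/10 s, in which the tool goes at most 50 mm and 8.59 degrees, less where a joint would pass 70% of its speed; a pose out of reach is approached as far as the arm can. A call with a number of a shift or a turn outside -1 to 1 is refused whole. A call with a gripper value outside its range is refused whole. The fingers move at their own pace and stop on an object; FORCE is the grip in N (left out, the last holds). Time passes only in rows, so rows that do not move let the fingers close. It gives the time, the measured TCP pose, the force, the opening and the grip force at its end, in the units of the state.
- arm.observe(): the state, without advancing time (a new reading comes with each control period).
- arm.get_image(name): name is "scene" or "side" or "wrist"; returns the picture (400x640x3 uint8, red, green, blue); there is no depth.
- arm.calibration(name): a dict with "K" (3x3 intrinsics, pixels), "dist" ([k1, k2, p1, p2, k3] as OpenCV has them; the pictures are not rectified), "xyz" and "orientation" of the camera in the world. Camera axes: x right, y up, looking along -z (the intrinsics and any distortion apply to the point x, -y, -z); pixel columns grow to the right and rows downward; lengths in m; the calibration is good to about 2 mm. A picture is of the moment at which its call begins: read the wrist's pose just before it. calibration takes no time and is no camera call; for the wrist camera it gives the pose at the moment of the call.
- arm.sign_off(): hands the job in; it is judged then, once.
The state is a dict: "clock": time; "joints": joint angles; "dq": joint speeds; "joint_efforts": joint torques, N m; "position": TCP position; "ee_rot": TCP orientation; "force": force on the tool from outside, world axes, zero at the start; "ft_torque": the same for the moment, N m; "width": opening from 0.0 (shut) to 1.0 (fully open); "gripper_force": force on a finger pad.
Only numpy, scipy, OpenCV 4.12 (cv2) and the standard library are available. Lean on these libraries where they do the work, as an engineer would, in place of code of your own. Each camera call takes 0.05 s, during which the arm holds its last target. There are 200 camera calls.

## Task

One of the three power terminal bolts on the rail is loose. Take the probe rod from its holder and, going along the row from the robot's left to its right, put the rod through the hole in each shut cover and tap the bolt under it to feel which one gives, then stand the rod fully back in its holder. Lift the cover over the loose bolt by its tab to about 60 degrees or more and finish while still holding it up there for the colleague with the spanner; never open the other two covers, and leave the things lying around where they are.

Things in the scene. Friction and masses are not known exactly. Their poses are not given: they have to be found in the camera images.
- rail: Fixed backing plate with a DIN rail on it that carries the three terminals in a row; plate 110 mm (x) by 270 mm (y), 6 mm thick, top of the rail at 13 mm. Origin: centre of the plate's underside; own y runs along the row towards its left end, own -x is the front.
- place_left (a point): The left place on the rail (own +y end, at the robot's left), at rail height, on that place's bolt axis. The places are 70 mm apart.
- place_mid (a point): The middle place on the rail.
- place_right (a point): The right place on the rail (robot's right).
- pole_p: Single-pole power terminal, one of three alike whose places on the rail change: grey housing 76 mm (x) by 58 mm (y), 44 mm high, an open pocket under a red hinged cover. Origin: centre of the underside, 13 mm over the bench, on the bolt axis (own z); own -x is the front. The bolt's hexagon head in the pocket is 20 mm across, its top 36 mm above this origin.
- hole_p (a point): Probe hole in pole_p's shut cover (fixed to the housing): centre at the cover's top face, on the bolt axis, 48 mm above the terminal's origin; 14 mm wide, in a white ring, cover 4 mm thick; bolt head 12 mm below. A tight bolt does not move when pushed. The loose one, at the same height at rest, sinks 6 mm under about 2 N, stops dead, and springs back.
- tab_p (a point): Centre of the thumb tab of pole_p's cover, moving with it: red disc 22 mm in diameter, 10 mm thick, flat sides facing along the row (own +-y), on an equally thick neck 26 mm in front of the cover's front edge; 110 mm from the hinge axis. Cover shut: 62 mm above the bench, free in front and below, 60 mm clear to the next tab. It can pivot between two fingers.
- cover_p (a joint): Opening angle of pole_p's cover, rad: 0 shut, growing as the front edge swings up and back, stop at 1.45. The hinge axis runs along the terminal's own y, 42 mm behind the bolt axis and 46 mm above the terminal's origin. A light spring (under 0.15 N m) and its weight pull it shut when let go.
- pole_q: Single-pole power terminal, one of three alike whose places on the rail change: grey housing 76 mm (x) by 58 mm (y), 44 mm high, an open pocket under a red hinged cover. Origin: centre of the underside, 13 mm over the bench, on the bolt axis (own z); own -x is the front. The bolt's hexagon head in the pocket is 20 mm across, its top 36 mm above this origin.
- hole_q (a point): Probe hole in pole_q's shut cover (fixed to the housing): centre at the cover's top face, on the bolt axis, 48 mm above the terminal's origin; 14 mm wide, in a white ring, cover 4 mm thick; bolt head 12 mm below. A tight bolt does not move when pushed. The loose one, at the same height at rest, sinks 6 mm under about 2 N, stops dead, and springs back.
- tab_q (a point): Centre of the thumb tab of pole_q's cover, moving with it: red disc 22 mm in diameter, 10 mm thick, flat sides facing along the row (own +-y), on an equally thick neck 26 mm in front of the cover's front edge; 110 mm from the hinge axis. Cover shut: 62 mm above the bench, free in front and below, 60 mm clear to the next tab. It can pivot between two fingers.
- cover_q (a joint): Opening angle of pole_q's cover, rad: 0 shut, growing as the front edge swings up and back, stop at 1.45. The hinge axis runs along the terminal's own y, 42 mm behind the bolt axis and 46 mm above the terminal's origin. A light spring (under 0.15 N m) and its weight pull it shut when let go.
- pole_r: Single-pole power terminal, one of three alike whose places on the rail change: grey housing 76 mm (x) by 58 mm (y), 44 mm high, an open pocket under a red hinged cover. Origin: centre of the underside, 13 mm over the bench, on the bolt axis (own z); own -x is the front. The bolt's hexagon head in the pocket is 20 mm across, its top 36 mm above this origin.
- hole_r (a point): Probe hole in pole_r's shut cover (fixed to the housing): centre at the cover's top face, on the bolt axis, 48 mm above the terminal's origin; 14 mm wide, in a white ring, cover 4 mm thick; bolt head 12 mm below. A tight bolt does not move when pushed. The loose one, at the same height at rest, sinks 6 mm under about 2 N, stops dead, and springs back.
- tab_r (a point): Centre of the thumb tab of pole_r's cover, moving with it: red disc 22 mm in diameter, 10 mm thick, flat sides facing along the row (own +-y), on an equally thick neck 26 mm in front of the cover's front edge; 110 mm from the hinge axis. Cover shut: 62 mm above the bench, free in front and below, 60 mm clear to the next tab. It can pivot between two fingers.
- cover_r (a joint): Opening angle of pole_r's cover, rad: 0 shut, growing as the front edge swings up and back, stop at 1.45. The hinge axis runs along the terminal's own y, 42 mm behind the bolt axis and 46 mm above the terminal's origin. A light spring (under 0.15 N m) and its weight pull it shut when let go.
- holder: Fixed bench holder for the probe rod: black block 56 by 56 mm on a steel foot 110 by 90 mm, 80 mm high in all, with an upright round hole 16 mm in diameter, 72 mm deep, countersunk 3 mm at the top. Origin: centre of the foot's underside, on the hole's axis.
- probe: Loose insulated probe rod, about 90 g, 151 mm long, upright in the holder: stiff white shaft 8 mm thick, 72 mm long, tip tapered to 4 mm; black guard 28 mm wide at 72 to 82 mm; round orange handle 20 mm thick from 82 to 151 mm. Origin: the very tip; own z runs up to the handle. In the holder the guard rests on the block and the tip is 8 mm above the bench.
- meter: Bystander: orange multimeter, 150 by 78 by 40 mm, lying. Origin: centre of the underside.
- control_unit: Bystander: black control unit with blue patch and three posts, 75 by 95 by 54 mm. Origin: centre of the underside.
- tub: Bystander: clear tub full of metal terminals, 125 by 100 by 50 mm. Origin: centre of the underside.
- spanner: Bystander: steel spanner, 170 mm long, lying.
Things that resemble listed ones, but are neither listed nor needed, are in the scene too. Of the things like the probe, leave any that is blue, green or yellow; of the rest the smaller one is meant.

How it is judged:
On the way, in this order (a step that is already met when the one before it is completed fails the run):
1. the probe rod, through the hole in the left cover, taps the left bolt (((horizontal distance between pole_p and place_left below 0.02 m and horizontal distance between probe and pole_p below 0.009 m and z of probe in the frame of pole_p below 0.039 m and contact force between probe and pole_p above 1.2 N) or (horizontal distance between pole_q and place_left below 0.02 m and horizontal distance between probe and pole_q below 0.009 m and z of probe in the frame of pole_q below 0.039 m and contact force between probe and pole_q above 1.2 N) or (horizontal distance between pole_r and place_left below 0.02 m and horizontal distance between probe and pole_r below 0.009 m and z of probe in the frame of pole_r below 0.039 m and contact force between probe and pole_r above 1.2 N))), for 0.05 s.
2. the probe rod, through the hole in the middle cover, taps the middle bolt (((horizontal distance between pole_p and place_mid below 0.02 m and horizontal distance between probe and pole_p below 0.009 m and z of probe in the frame of pole_p below 0.039 m and contact force between probe and pole_p above 1.2 N) or (horizontal distance between pole_q and place_mid below 0.02 m and horizontal distance between probe and pole_q below 0.009 m and z of probe in the frame of pole_q below 0.039 m and contact force between probe and pole_q above 1.2 N) or (horizontal distance between pole_r and place_mid below 0.02 m and horizontal distance between probe and pole_r below 0.009 m and z of probe in the frame of pole_r below 0.039 m and contact force between probe and pole_r above 1.2 N))), for 0.05 s.
3. the probe rod, through the hole in the right cover, taps the right bolt (((horizontal distance between pole_p and place_right below 0.02 m and horizontal distance between probe and pole_p below 0.009 m and z of probe in the frame of pole_p below 0.039 m and contact force between probe and pole_p above 1.2 N) or (horizontal distance between pole_q and place_right below 0.02 m and horizontal distance between probe and pole_q below 0.009 m and z of probe in the frame of pole_q below 0.039 m and contact force between probe and pole_q above 1.2 N) or (horizontal distance between pole_r and place_right below 0.02 m and horizontal distance between probe and pole_r below 0.009 m and z of probe in the frame of pole_r below 0.039 m and contact force between probe and pole_r above 1.2 N))), for 0.05 s.
4. the probe rod stands fully down in its holder, let go (horizontal distance between probe and holder below 0.008 m and z of probe in the frame of holder below 0.012 m and angle between probe's own z axis and vertical below 0.15 rad and contact force between each of the arm, the fingers and probe below 0.1 N), for 0.2 s.
At the end, for the whole second after the job is handed in: The fingers hold the cover over the loose bolt still at 0.95 rad (54 deg) or more, nothing else propping it; the other two are shut (under 0.1 rad); the probe rod stands released, fully down in its holder (tip within 8 mm of the hole axis, under 12 mm above the bench) (all of step 4 and value of joint cover_q above 0.95 rad and velocity of joint cover_q between -0.15 and 0.15 rad/s and contact force between the fingers and pole_q above 0.3 N and contact force between probe and pole_q below 0.1 N and value of joint each of cover_p, cover_r below 0.1 rad); the arm keeps its last pose, push and grip.
It fails at once if the cover over a tight bolt is opened (more than 0.25 rad) (value of joint any of cover_p, cover_r above 0.25 rad).
It fails at once if the multimeter is moved by more than 20 mm (distance of meter from where it was at the start of the episode above 0.02 m).
It fails at once if the control unit is moved by more than 20 mm (distance of control_unit from where it was at the start of the episode above 0.02 m).
It fails at once if the tub of terminals is moved by more than 20 mm (distance of tub from where it was at the start of the episode above 0.02 m).
It fails at once if the spanner is moved by more than 20 mm (distance of spanner from where it was at the start of the episode above 0.02 m).
It also fails if it takes over 64 s, if anything falls off the work surface, if the arm or the gripper's body presses on something with over 40 N, if the wrist force passes 120 N, or if a joint passes its speed limit or range.

## Working session

There is one attempt and no reset: what is moved stays moved. The work goes in short steps, Python scripts to look and compute and a shell command to move; the robot and the scene stay as the last step left them, time stands still between calls to the robot, and variables do not carry over. Pictures are saved under pics/ and viewed, at most 10 in all, crops included, and the job is handed in when it is done.

```bash
ls; mkdir -p pics; cat > h.py <<'E'
import numpy as np, cv2
from scipy.spatial.transform import Rotation as R
from cell import arm
def cam(n):
    c=arm.calibration(n); return c
def rot(o):
    o=np.array(o,float)
    return o if o.shape==(3,3) else (R.from_rotvec(o).as_matrix() if o.size==3 else R.from_quat(o).as_matrix())
def ray(c,uv):
    p=cv2.undistortPoints(np.array([[uv]],float),np.array(c['K'],float),np.array(c['dist'],float))[0,0]
    return np.array(c['xyz'],float), rot(c['orientation'])@np.array([p[0],-p[1],-1.])
def onplane(c,uv,z):
    o,d=ray(c,uv); return o+d*(z-o[2])/d[2]
def proj(c,P):
    q=rot(c['orientation']).T@(np.array(P,float)-np.array(c['xyz']))
    q=np.array([q[0],-q[1],-q[2]])
    return cv2.projectPoints(q[None],np.zeros(3),np.zeros(3),np.array(c['K'],float),np.array(c['dist'],float))[0][0,0]
def shot(n,f):
    c=cam(n); im=arm.get_image(n); cv2.imwrite('pics/'+f,cv2.cvtColor(im,cv2.COLOR_RGB2BGR)); return c,im
E
python3 - <<'E'
from h import *
for n in ('scene','side','wrist'):
    c,_=shot(n,n+'0.png'); print(n,c)
print(arm.observe())
a=cv2.imread('pics/scene0.png');
E
```

```text
pics
scene {'K': array([[398.63750909,   0.        , 315.6566708 ],
       [  0.        , 398.63750909, 197.24994045],
       [  0.        ,   0.        ,   1.        ]]), 'dist': array([-0.00108105,  0.        ,  0.        ,  0.        ,  0.        ]), 'xyz': array([0.96304074, 0.55374416, 0.87927885]), 'orientation': array([0.2951975 , 0.88018515, 2.41882787])}
side {'K': array([[397.18733067,   0.        , 322.5432344 ],
       [  0.        , 397.18733067, 202.90687265],
       [  0.        ,   0.        ,   1.        ]]), 'dist': array([-0.00438976,  0.        ,  0.        ,  0.        ,  0.        ]), 'xyz': array([0.34396509, 0.70279842, 0.96560685]), 'orientation': array([ 0.1508804 , -0.96658103, -2.65015351])}
wrist {'K': array([[312.07803174,   0.        , 322.35343732],
       [  0.        , 312.07803174, 200.36008789],
       [  0.        ,   0.        ,   1.        ]]), 'dist': array([-0.03479044,  0.        ,  0.        ,  0.        ,  0.        ]), 'xyz': array([ 0.34125367, -0.52977668,  0.38341963]), 'orientation': array([-0.25186899,  0.16016371, -1.11177015])}
{'clock': 0.15, 'joints': array([ 1.01638252,  0.4350233 ,  0.02497136,  1.57388601, -0.01156237,
        1.1340237 , -0.0750876 ]), 'dq': array([-5.20816748e-05, -2.58107955e-03,  2.45775046e-03, -3.28701889e-03,
        1.27366937e-03,  1.48576313e-03, -4.59030660e-04]), 'joint_efforts': array([ 2.47275049e-03, -6.68263865e+01,  9.85922925e-01, -3.14692783e+01,
       -6.05981494e-02,  3.94929922e-02,  7.21348442e-05]), 'position': array([ 0.2726479 , -0.56195459,  0.22615067]), 'ee_rot': array([-3.06068475e+00, -7.03376230e-01,  6.34076672e-04]), 'force': array([-0.48242139,  0.10759129,  0.58485398]), 'ft_torque': array([ 0.03374859,  0.0040087 , -0.00409132]), 'gripper_force': 0.0, 'width': 1.002316826224685}
```

View pics/scene0.png

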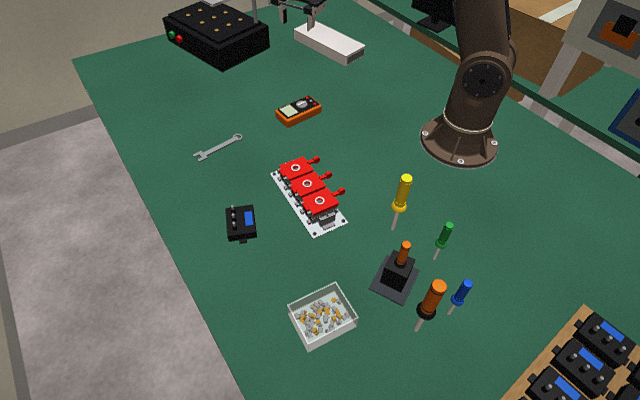

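View pics/side0.png

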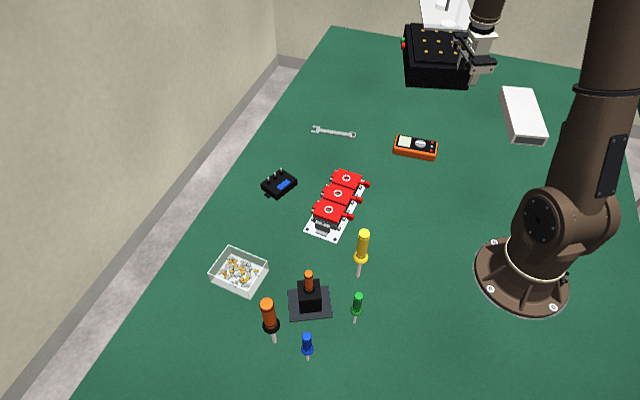

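The scene view shows three red covers with white rings at about (295,168), (307,184) and (320,201), tabs towards the robot. The holder with the small orange handle is at (404,252), with the tub, control unit, meter and decoy tools around it. In the side view the rings are at (346,177), (338,192) and (328,210), and the handle is at (308,280). Next I measure them.

```bash
cat > meas.py <<'E'
from h import *
from scipy.optimize import least_squares
def tri(cs,uvs):
    A=np.zeros((3,3));b=np.zeros(3)
    for c,uv in zip(cs,uvs):
        o,d=ray(c,uv);d/=np.linalg.norm(d);M=np.eye(3)-np.outer(d,d);A+=M;b+=M@o
    P=np.linalg.solve(A,b); return P,[np.round(proj(c,P)-uv,1) for c,uv in zip(cs,uvs)]
def holes(im,box):
    hsv=cv2.cvtColor(im,cv2.COLOR_RGB2HSV)
    x0,y0,x1,y1=box
    red=((hsv[...,0]<5)|(hsv[...,0]>172))&(hsv[...,1]>150)&(hsv[...,2]>60)
    m=np.zeros_like(red);m[y0:y1,x0:x1]=red[y0:y1,x0:x1]
    cnts,_=cv2.findContours(m.astype(np.uint8),cv2.RETR_CCOMP,cv2.CHAIN_APPROX_NONE)
    cs,h=cv2.findContours(m.astype(np.uint8),cv2.RETR_CCOMP,cv2.CHAIN_APPROX_NONE)
    out=[]
    for c,hh in zip(cs,h[0]):
        if hh[3]>=0 and cv2.contourArea(c)>25:
            out.append(np.array(cv2.fitEllipse(c)[0]))
    return out,m
E
python3 - <<'E'
from meas import *
S=cam('scene');D=cam('side')
iS=cv2.imread('pics/scene0.png')[...,::-1].copy();iD=cv2.imread('pics/side0.png')[...,::-1].copy()
hs,_=holes(iS,(260,140,360,240));hd,_=holes(iD,(290,150,385,250))
hs.sort(key=lambda p:-p[1]);hd.sort(key=lambda p:-p[1]);print(hs,hd)
for a,b in zip(hs,hd): print(tri([S,D],[a,b]),onplane(S,a,.061),onplane(D,b,.061))
for im,box,c in((iS,(385,235,415,270),S),(iD,(295,265,322,295),D)):
    hsv=cv2.cvtColor(im,cv2.COLOR_RGB2HSV);x0,y0,x1,y1=box
    m=np.zeros(im.shape[:2],np.uint8);m[y0:y1,x0:x1]=((hsv[...,0]>5)&(hsv[...,0]<22)&(hsv[...,1]>150)&(hsv[...,2]>70))[y0:y1,x0:x1]
    ct=max(cv2.findContours(m,0,1)[0],key=cv2.contourArea);print(cv2.boundingRect(ct),cv2.minAreaRect(ct))
    M=cv2.moments(ct);uv=(M['m10']/M['m00'],M['m01']/M['m00']);print(uv,onplane(c,uv,.125))
a=iS[140:330,260:480][...,::-1];b=iD[150:370,220:400][...,::-1]
cv2.imwrite('pics/c1.png',np.hstack([cv2.resize(a,(440,380),interpolation=cv2.INTER_CUBIC),cv2.resize(b,(340,380),interpolation=cv2.INTER_CUBIC)]))
E
```

```text
[array([319.21539307, 199.93725586]), array([306.74124146, 182.86407471]), array([295.12918091, 167.0859375 ])] [array([328.25061035, 209.08395386]), array([337.41610718, 192.84677124]), array([345.74502563, 177.59225464])]
(array([0.56044103, 0.00359336, 0.06586692]), [array([0. , 0.1]), array([ 0., -0.])]) [5.57971870e-01 1.22118643e-04 6.10000000e-02] [ 5.61606915e-01 -5.13404453e-07  6.10000000e-02]
(array([ 0.55453925, -0.06588034,  0.06575318]), [array([0. , 0.1]), array([ 0. , -0.1])]) [ 0.55203729 -0.06984882  0.061     ] [ 0.55563692 -0.06957645  0.061     ]
(array([ 0.54922968, -0.13446248,  0.06647462]), [array([0. , 0.1]), array([ 0. , -0.1])]) [ 0.54635471 -0.13936772  0.061     ] [ 0.55046531 -0.13927913  0.061     ]
(397, 241, 14, 24) ((403.25, 252.24998474121094), (8.854375839233398, 24.349536895751953), 18.434947967529297)
(403.3560830860534, 252.04549950544015) [0.51800904 0.27159728 0.125     ]
(304, 270, 9, 21) ((308.0, 280.0), (20.0, 8.0), 90.0)
(308.4341943419434, 279.9913899138991) [0.521337   0.27115966 0.125     ]
```

View pics/c1.png

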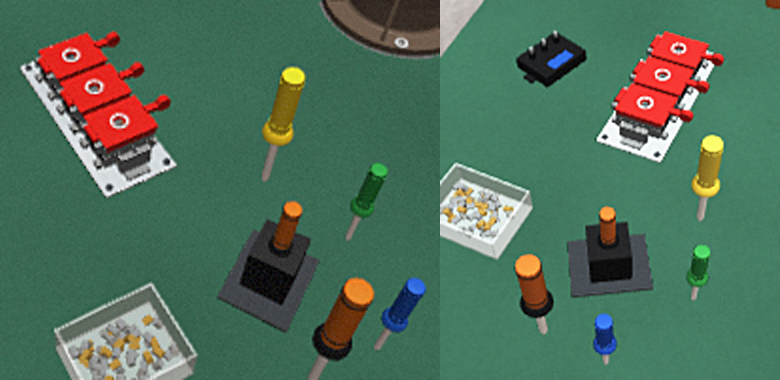

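The crop confirms that the three covers are shut, with tabs towards the robot, and that the probe stands in the holder with tall lookalikes around it. I still need the lookalike positions for clearance.

```bash
python3 - <<'E'
from meas import *
S=cam('scene');D=cam('side')
# crops: scene x=260+u/2,y=140+v/2 ; side x=220+(u-440)*180/340, y=150+v*220/380
s=lambda u,v:(260+u/2,140+v/2); d=lambda u,v:(220+(u-440)*180/340,150+v*220/380)
for n,a,b in (('yel top',(293,75),(712,142)),('yel tip',(265,178),(701,218)),('green top',(378,168),(701,249)),('green tip',(348,238),(696,296)),('orange top',(360,288),(527,262)),('orange tip',(315,378),(545,331)),('blue top',(416,286),(604,320)),('blue tip',(378,347),(605,361)),('probe top',(292,208),(607,212)),('tubcornerA',(335,355),(475,255))):
    print(n,*[np.round(x,3) for x in tri([S,D],[s(*a),d(*b)])])
o=arm.observe(); print(R.from_rotvec(o['ee_rot']).as_matrix().round(3))
w=cam('wrist'); T=R.from_rotvec(o['ee_rot']).as_matrix(); print('cam in tool',T.T@(w['xyz']-o['position']),(T.T@rot(w['orientation'])).round(3))
E
```

```text
yel top [0.425 0.155 0.211] [[-0.1 -0.3]
 [-0.1  0.3]]
yel tip [0.422 0.155 0.006] [[-0.1 -0.3]
 [-0.1  0.3]]
green top [0.398 0.284 0.155] [[-0.1 -0.2]
 [-0.1  0.2]]
green tip [0.394 0.283 0.004] [[-0.5 -1. ]
 [-0.5  1. ]]
orange top [0.565 0.396 0.221] [[-0.2 -0.4]
 [-0.2  0.3]]
orange tip [0.562 0.398 0.012] [[-0.2 -0.4]
 [-0.2  0.4]]
blue top [0.474 0.409 0.153] [[-0.3 -0.6]
 [-0.3  0.5]]
blue tip [0.475 0.411 0.011] [[-0.2 -0.5]
 [-0.3  0.5]]
probe top [0.52  0.272 0.161] [[-0.1 -0.2]
 [-0.1  0.2]]
tubcornerA [0.624 0.418 0.218] [[-3.1 -7.1]
 [-3.7  5.5]]
[[ 0.9    0.437 -0.001]
 [ 0.437 -0.9    0.001]
 [-0.    -0.001 -1.   ]]
cam in tool [ 0.07574994  0.0008554  -0.15738681] [[-0.001  0.96   0.279]
 [ 1.     0.001  0.001]
 [ 0.     0.279 -0.96 ]]
```

```bash
python3 -m pendant '{"slide":[[0,0,-0.09],[0,0,-0.09],[0,0,-0.09],[0,0,-0.09],[0,0,0],[0.053,-0.114,0],[0.053,-0.114,0],[0.053,-0.114,0],[0.053,-0.114,0],[0.053,-0.114,0]],"dr":[[0,0,0.89],[0,0,0.89],[0,0,0.89],[0,0,0.89],[0,0,0.89],[0,0,0],[0,0,0],[0,0,0],[0,0,0],[0,0,0]],"claw":[1,1,1,1,1,1,1,1,1,1]}' 30
python3 -m pendant '{"slide":[[0.053,-0.114,0],[0.053,-0.114,0],[0.053,-0.114,0],[0.053,-0.114,0],[0.053,-0.114,0],[0.053,-0.114,0],[0.053,-0.114,0],[0.053,-0.114,0],[0.053,-0.114,0],[0.053,-0.114,0]],"dr":[[0,0,0],[0,0,0],[0,0,0],[0,0,0],[0,0,0],[0,0,0],[0,0,0],[0,0,0],[0,0,0],[0,0,0]],"claw":[1,1,1,1,1,1,1,1,1,1]}'
python3 -m pendant '{"slide":[[0,0,0],[0,0,0],[0,0,0]],"dr":[[0,0,0],[0,0,0],[0,0,0]],"claw":[1,1,1]}'
python3 - <<'E'
from meas import *
c,im=shot('wrist','w1.png');o=arm.observe();print(o['position'],R.from_rotvec(o['ee_rot']).as_matrix().round(3),o['force'])
h,m=holes(im,(0,0,640,400));print(h)
for u in h: print(u,onplane(c,u,.061))
E
```

```text
clock: 1.15
position: [0.3666, -0.3969, 0.3345]
ee_rot: [-3.139, 0.129, 0.0]
force: [0.8, -0.1, -0.2]
width: 1.002
gripper_force: 0.0
clock: 2.15
position: [0.5531, -0.0693, 0.3345]
ee_rot: [3.139, -0.129, -0.001]
force: [0.5, 0.0, 0.5]
width: 0.996
gripper_force: 0.0
clock: 2.45
position: [0.5522, -0.0719, 0.3345]
ee_rot: [3.138, -0.132, -0.001]
force: [-0.5, -0.4, 0.0]
width: 0.995
gripper_force: 0.0
[ 0.55219033 -0.07220421  0.33465409] [[ 0.996 -0.084 -0.   ]
 [-0.084 -0.996 -0.001]
 [-0.     0.001 -1.   ]] [-0.3784089  -0.60385608 -0.5087259 ]
[array([369.41311646, 164.61750793]), array([319.17227173, 164.63424683]), array([269.14404297, 164.86222839])]
[369.41311646 164.61750793] [ 0.54901432 -0.13810276  0.061     ]
[319.17227173 164.63424683] [ 0.55487585 -0.06833711  0.061     ]
[269.14404297 164.86222839] [0.56050797 0.00116849 0.061     ]
```

View pics/w1.png

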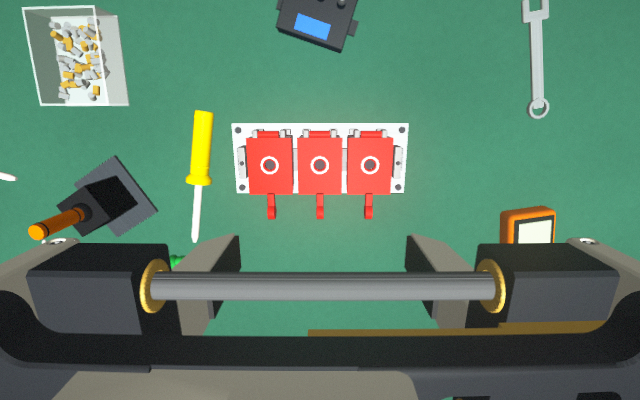

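The wrist view shows rings at (269,165), (319,165) and (369,165), level in the image, so the tool is aligned with the row. The hole positions agree with the fixed cameras to within 2 mm. Next I go over the holder.

```bash
python3 -m pendant '{"slide":[[-0.025,-0.142,0],[-0.025,-0.142,0],[-0.025,-0.142,0],[-0.025,-0.142,0],[-0.025,-0.142,0],[-0.025,-0.142,0],[-0.025,-0.142,0],[-0.025,-0.142,0],[0,0,0.12],[0,0,0.12]],"dr":[[0,0,0],[0,0,0],[0,0,0],[0,0,0],[0,0,0],[0,0,0],[0,0,0],[0,0,0],[0,0,0],[0,0,0]],"claw":[1,1,1,1,1,1,1,1,1,1]}'
python3 -m pendant '{"slide":[[0,0,0],[0,0,0],[0,0,0],[0,0,0]],"dr":[[0,0,0],[0,0,0],[0,0,0],[0,0,0]],"claw":[1,1,1,1]}'
python3 - <<'E'
from meas import *
c,im=shot('wrist','w2.png');o=arm.observe();print(o['position'],o['ee_rot'],o['force'])
hsv=cv2.cvtColor(im,cv2.COLOR_RGB2HSV)
m=((hsv[...,0]>5)&(hsv[...,0]<22)&(hsv[...,1]>150)&(hsv[...,2]>70)).astype(np.uint8)
for ct in cv2.findContours(m,0,1)[0]:
    if cv2.contourArea(ct)>60:
        M=cv2.moments(ct);uv=(M['m10']/M['m00'],M['m01']/M['m00']);print(cv2.boundingRect(ct),uv,onplane(c,uv,.159))
print(proj(c,[.52,.272,.159]))
E
```

```text
clock: 3.5
position: [0.5213, 0.2748, 0.2627]
ee_rot: [-3.138, 0.128, -0.004]
force: [1.0, -0.3, -0.4]
width: 0.998
gripper_force: 0.0
clock: 3.9
position: [0.5219, 0.2741, 0.2648]
ee_rot: [-3.137, 0.131, -0.004]
force: [0.2, -0.7, 0.3]
width: 1.004
gripper_force: 0.0
[0.52175246 0.27405021 0.26450488] [-3.13746138  0.13025612 -0.00383363] [-0.41084233  0.03345399  0.15672599]
(456, 321, 150, 14) (541.3019153225806, 327.4818548387097) [0.36839738 0.06233539 0.159     ]
(141, 259, 28, 54) (152.24317912218268, 284.03281929616446) [0.45156809 0.44482766 0.159     ]
(314, 178, 22, 34) (324.87654320987656, 186.28477366255143) [0.53420219 0.27063931 0.159     ]
(43, 99, 78, 36) (80.67819119745363, 115.78794863351992) [0.61178586 0.46879451 0.159     ]
[324.65399087 202.06829115]
```

View pics/w2.png

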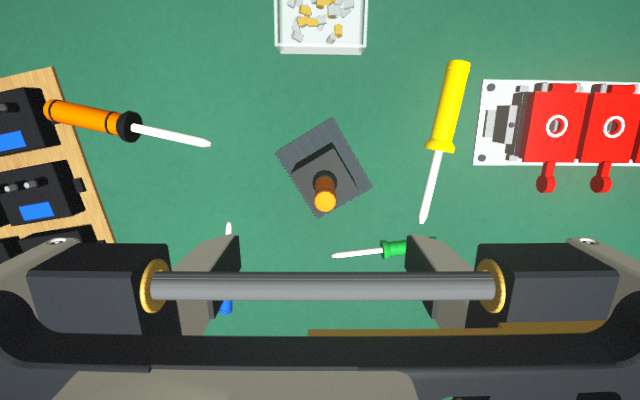

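The handle top is at (325,201), within 1 px of the prediction, so the probe is at about (0.521, 0.272). I descend and grasp it.

```bash
python3 -m pendant '{"slide":[[-0.002,0.007,0.13],[0,0,0.13],[0,0,0.13],[0,0,0.13],[0,0,0],[0,0,0],[0,0,0]],"dr":[[0,0,0],[0,0,0],[0,0,0],[0,0,0],[0,0,0],[0,0,0],[0,0,0]],"claw":[1,1,1,1,1,1,1]}' 30
python3 -m pendant '{"slide":[[0,0,0],[0,0,0],[0,0,0],[0,0,0],[0,0,0],[0,0,0],[0,0,0],[0,0,0],[0,0,0],[0,0,0]],"dr":[[0,0,0],[0,0,0],[0,0,0],[0,0,0],[0,0,0],[0,0,0],[0,0,0],[0,0,0],[0,0,0],[0,0,0]],"claw":[0,0,0,0,0,0,0,0,0,0]}' 30
```

```text
clock: 4.65
position: [0.5216, 0.273, 0.1094]
ee_rot: [-3.137, 0.129, -0.005]
force: [1.0, -0.3, 0.6]
width: 0.999
gripper_force: 0.0
clock: 5.65
position: [0.5201, 0.2719, 0.1066]
ee_rot: [3.139, -0.129, -0.0]
force: [0.2, 0.2, -0.7]
width: 0.213
gripper_force: 30.0
```

```bash
python3 -m pendant '{"slide":[[0,0,-0.12],[0,0,-0.12],[0,0,-0.12],[0.03,0.128,0],[0.03,0.128,0],[0.03,0.128,0],[0.03,0.128,0],[0.03,0.128,0],[0.03,0.128,0],[0.03,0.128,0]],"dr":[[0,0,0],[0,0,0],[0,0,0],[0,0,0],[0,0,0],[0,0,0],[0,0,0],[0,0,0],[0,0,0],[0,0,0]],"claw":[0,0,0,0,0,0,0,0,0,0]}'
python3 -m pendant '{"slide":[[0,0,0],[0,0,0],[0,0,0],[0,0,0]],"dr":[[0,0,0],[0,0,0],[0,0,0],[0,0,0]],"claw":[0,0,0,0]}'
python3 - <<'E'
from meas import *
o=arm.observe();print(o['position'],o['ee_rot'],o['force'])
out=[]
for n,b in(('scene',(280,110,360,230)),('side',(280,110,400,250)),('wrist',(200,80,440,340))):
    c,im=shot(n,n+'2.png')
    x0,y0,x1,y1=b; out.append(cv2.resize(im[y0:y1,x0:x1][...,::-1],(260,390 if n=='scene' else (303 if n=='side' else 282)),interpolation=cv2.INTER_CUBIC))
    print(n,proj(c,o['position']+[0,0,-.0986]),proj(c,[.5603,.0005,.061]))
H=400;cv2.imwrite('pics/c2.png',np.hstack([cv2.copyMakeBorder(a,0,H-a.shape[0],0,0,cv2.BORDER_CONSTANT) for a in out]))
E
```

```text
clock: 6.65
position: [0.5607, -0.0028, 0.2147]
ee_rot: [3.139, -0.129, -0.0]
force: [1.3, 0.9, -0.8]
width: 0.213
gripper_force: 30.0
clock: 7.05
position: [0.5607, 0.0004, 0.2147]
ee_rot: [-3.139, 0.126, 0.0]
force: [0.6, 0.2, -0.9]
width: 0.209
gripper_force: 30.0
[5.60692749e-01 4.38870363e-04 2.14735674e-01] [-3.13850952e+00  1.25519348e-01  1.31260586e-04] [ 0.58146935  0.20823168 -0.88024146]
scene [318.97050493 186.68886463] [318.57756562 200.39282393]
side [328.89408035 196.98265   ] [328.61836447 209.32441713]
wrist [321.57034292 202.22632762] [321.68127281 187.2704693 ]
```

View pics/c2.png

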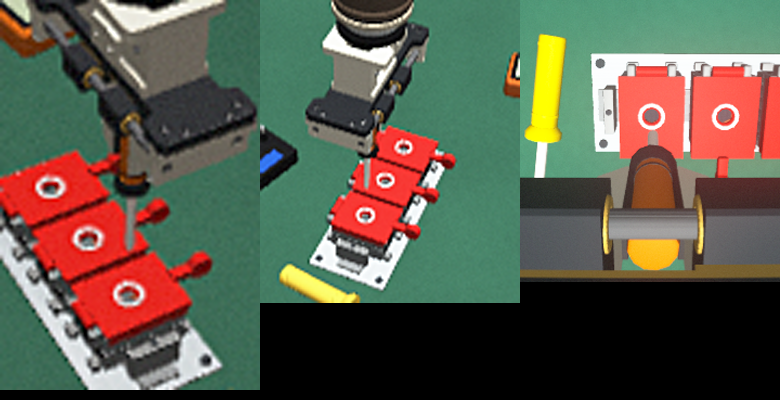

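The pictures put the tip at about (320,186) in scene and (329,196) in side, within 1 px of the prediction above the left hole, so I descend.

```bash
python3 -m pendant '{"slide":[[0,0,0.083],[0,0,0.083],[0,0,0.017],[0,0,0.017],[0,0,0],[0,0,0]],"dr":[[0,0,0],[0,0,0],[0,0,0],[0,0,0],[0,0,0],[0,0,0]],"claw":[0,0,0,0,0,0]}'
python3 -m pendant '{"slide":[[0,0,0.01],[0,0,0.01],[0,0,0]],"dr":[[0,0,0],[0,0,0],[0,0,0]],"claw":[0,0,0]}'
```

```text
clock: 7.8
position: [0.5615, -0.001, 0.1557]
ee_rot: [-3.139, 0.129, -0.002]
force: [-0.5, 0.3, -0.8]
width: 0.219
gripper_force: 30.0
clock: 8.1
position: [0.5607, -0.0013, 0.1485]
ee_rot: [3.139, -0.129, -0.0]
force: [0.5, -0.2, -0.6]
width: 0.215
gripper_force: 30.0
```

```bash
python3 -m pendant '{"slide":[[0,0,0.007],[0,0,0]],"dr":[[0,0,0],[0,0,0]],"claw":[0,0]}' | egrep 'pos|^force'
python3 -m pendant '{"slide":[[0,0,0.007],[0,0,0]],"dr":[[0,0,0],[0,0,0]],"claw":[0,0]}'| egrep 'pos|^force'
python3 -m pendant '{"slide":[[0,0,0.007],[0,0,0]],"dr":[[0,0,0],[0,0,0]],"claw":[0,0]}'| egrep 'pos|^force'
```

```text
position: [0.5613, -0.0012, 0.1472]
force: [-0.8, 0.0, 4.4]
position: [0.5623, -0.0011, 0.1465]
force: [-2.2, -0.6, 16.7]
position: [0.5637, -0.0011, 0.1457]
force: [-1.7, -1.1, 23.3]
```

Left is stiff: 23 N with no give. I raise the rod and go on to the middle.

```bash
python3 -m pendant '{"slide":[[0,0,-0.02],[0,0,-0.06],[0,0,-0.06],[0,0.077,0],[0,0.077,0],[0,0.077,0],[0,0,0],[0,0,0],[0,0,0]],"dr":[[0,0,0],[0,0,0],[0,0,0],[0,0,0],[0,0,0],[0,0,0],[0,0,0],[0,0,0],[0,0,0]],"claw":[0,0,0,0,0,0,0,0,0]}'
python3 - <<'E'
from meas import *
P=[]
for _ in range(4):
    c,im=shot('wrist','w4.png');P.append(arm.observe()['position']);h,m=holes(im,(0,0,640,400))
print(np.mean(P,0),np.std(P,0))
for u in h: print(u,onplane(c,u,.061))
c,im=shot('scene','s4.png');c2,im2=shot('side','d4.png')
a=im[120:230,280:360];b=im2[120:230,280:400]
cv2.imwrite('pics/c3.png',np.hstack([cv2.resize(a,None,fx=4,fy=4,interpolation=2),cv2.resize(b,None,fx=3.9,fy=4,interpolation=2)])[...,::-1])
for cc in(c,c2): print(proj(cc,np.mean(P,0)+[0,0,-.0986]))
E
```

```text
clock: 9.6
position: [0.5552, -0.0691, 0.1844]
ee_rot: [-3.138, 0.127, 0.0]
force: [-0.3, 0.2, -1.0]
width: 0.212
gripper_force: 30.0
[ 0.5552196  -0.06911676  0.18439666] [8.87340355e-06 1.34178722e-04 1.28364877e-05]
[395.60647583 194.0847168 ] [ 0.55011439 -0.13766911  0.061     ]
[321.35491943 194.0705719 ] [ 0.55575367 -0.06859487  0.061     ]
[247.32148743 193.93237305] [5.61520521e-01 2.73843976e-04 6.10000000e-02]
[396.50048828 195.08824158] [ 0.5490737  -0.13848909  0.061     ]
[246.29681396 194.96138   ] [0.56061234 0.00137959 0.061     ]
[305.93173398 177.36367491]
[337.81315172 187.50000311]
```

View pics/c3.png

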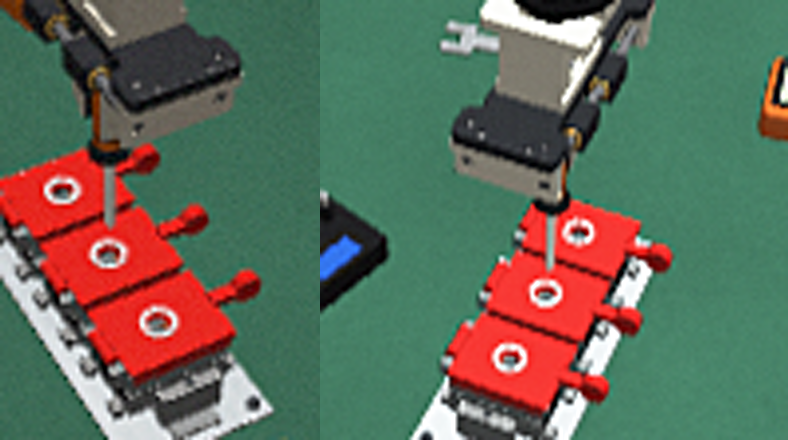

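The tip sits directly over the middle ring in both views, at about (307,176) in scene and (339,187) in side. Now I tap the middle bolt.

```bash
python3 -m pendant '{"slide":[[0,0,0.05],[0,0,0.05],[0,0,0.013],[0,0,0],[0,0,0]],"dr":[[0,0,0],[0,0,0],[0,0,0],[0,0,0],[0,0,0]],"claw":[0,0,0,0,0]}'| egrep 'pos|^force'
for i in 1; do python3 -m pendant '{"slide":[[0,0,0.007],[0,0,0]],"dr":[[0,0,0],[0,0,0]],"claw":[0,0]}' | egrep 'pos|^force'
python3 -m pendant '{"slide":[[0,0,0.007],[0,0,0]],"dr":[[0,0,0],[0,0,0]],"claw":[0,0]}'| egrep 'pos|^force'
python3 -m pendant '{"slide":[[0,0,0.007],[0,0,0]],"dr":[[0,0,0],[0,0,0]],"claw":[0,0]}'| egrep 'pos|^force'; done
```

```text
position: [0.5555, -0.0702, 0.1511]
force: [-0.1, 0.3, -0.6]
position: [0.5553, -0.0703, 0.1487]
force: [0.1, 0.5, -0.7]
position: [0.5556, -0.0703, 0.1467]
force: [0.2, 0.7, 2.8]
position: [0.5565, -0.0703, 0.146]
force: [-1.9, -0.2, 14.2]
```

Middle is stiff too: 14 N within 1 mm. Now the right one.

```bash
python3 -m pendant '{"slide":[[0,0,-0.02],[0,0,-0.06],[0,0,-0.06],[0,0.076,0],[0,0.077,0],[0,0.077,0],[0,0,0],[0,0,0],[0,0,0]],"dr":[[0,0,0],[0,0,0],[0,0,0],[0,0,0],[0,0,0],[0,0,0],[0,0,0],[0,0,0],[0,0,0]],"claw":[0,0,0,0,0,0,0,0,0]}'| egrep 'pos|^force'
python3 -m pendant '{"slide":[[0,0,0.05],[0,0,0.05],[0,0,0.005],[0,0,0],[0,0,0]],"dr":[[0,0,0],[0,0,0],[0,0,0],[0,0,0],[0,0,0]],"claw":[0,0,0,0,0]}'| egrep 'pos|^force'
```

```text
position: [0.5495, -0.1378, 0.1862]
force: [-0.1, 0.1, -1.8]
position: [0.55, -0.1385, 0.1555]
force: [0.2, 0.4, -1.0]
```

```bash
python3 -m pendant '{"slide":[[0,0,0.01],[0,0,0.01],[0,0,0]],"dr":[[0,0,0],[0,0,0],[0,0,0]],"claw":[0,0,0]}'| egrep 'pos|^force'
python3 -m pendant '{"slide":[[0,0,0.007],[0,0,0]],"dr":[[0,0,0],[0,0,0]],"claw":[0,0]}' | egrep 'pos|^force'
python3 -m pendant '{"slide":[[0,0,0.007],[0,0,0]],"dr":[[0,0,0],[0,0,0]],"claw":[0,0]}'| egrep 'pos|^force'
python3 -m pendant '{"slide":[[0,0,0.007],[0,0,0]],"dr":[[0,0,0],[0,0,0]],"claw":[0,0]}'| egrep 'pos|^force'
python3 -m pendant '{"slide":[[0,0,0.007],[0,0,0]],"dr":[[0,0,0],[0,0,0]],"claw":[0,0]}'| egrep 'pos|^force'
```

```text
position: [0.5493, -0.139, 0.1485]
force: [0.1, -0.4, -0.5]
position: [0.5495, -0.139, 0.1465]
force: [1.1, -0.1, -0.2]
position: [0.5495, -0.139, 0.1444]
force: [-0.5, 0.3, 0.7]
position: [0.5495, -0.139, 0.1423]
force: [0.7, -0.0, -0.3]
position: [0.5497, -0.1391, 0.1405]
force: [0.4, -0.4, 3.9]
```

Right sinks 6 mm under almost no load and then stops, so it is the loose one. I press 1 mm more so the tap counts, then take the rod back above the holder.

```bash
python3 -m pendant '{"slide":[[0,0,0.004],[0,0,0],[0,0,0]],"dr":[[0,0,0],[0,0,0],[0,0,0]],"claw":[0,0,0]}'| egrep 'pos|^force'
python3 -m pendant '{"slide":[[0,0,-0.03],[0,0,-0.12],[0,0,-0.12],[-0.021,-0.137,0],[-0.021,-0.137,0],[-0.021,-0.137,0],[-0.021,-0.137,0],[-0.021,-0.137,0],[-0.021,-0.137,0],[-0.021,-0.137,0]],"dr":[[0,0,0],[0,0,0],[0,0,0],[0,0,0],[0,0,0],[0,0,0],[0,0,0],[0,0,0],[0,0,0],[0,0,0]],"claw":[0,0,0,0,0,0,0,0,0,0]}'| egrep 'pos|^force'
python3 -m pendant '{"slide":[[-0.021,-0.137,0],[-0.021,-0.137,0],[-0.021,-0.137,0],[0,0,0],[0,0,0],[0,0,0],[0,0,0],[0,0,0]],"dr":[[0,0,0],[0,0,0],[0,0,0],[0,0,0],[0,0,0],[0,0,0],[0,0,0],[0,0,0]],"claw":[0,0,0,0,0,0,0,0]}'| egrep 'pos|rot|^force'
```

```text
position: [0.5501, -0.1391, 0.1401]
force: [-1.6, -0.4, 10.1]
position: [0.5287, 0.1528, 0.2203]
force: [0.3, 0.2, -1.1]
position: [0.5209, 0.2745, 0.2202]
ee_rot: [3.138, -0.132, 0.0]
force: [1.2, -0.1, -1.2]
```

```bash
python3 -m pendant '{"slide":[[-0.002,0.008,0.04],[0,0,0.08],[0,0,0],[0,0,0]],"dr":[[0,0,0],[0,0,0],[0,0,0],[0,0,0]],"claw":[0,0,0,0]}'| egrep 'pos|^force'
python3 - <<'E'
from meas import *
o=[arm.observe()['position']]
c,im=shot('scene','s5.png');c2,im2=shot('side','d5.png');o.append(arm.observe()['position']);print(o)
a=im[220:310,360:440];b=im2[240:330,270:350]
cv2.imwrite('pics/c4.png',np.hstack([cv2.resize(x,None,fx=5,fy=5,interpolation=2) for x in(a,b)])[...,::-1])
E
```

```text
position: [0.5193, 0.2729, 0.1837]
force: [-0.3, 0.5, -0.5]
[array([0.51933531, 0.27285643, 0.18366433]), array([0.52006133, 0.27361875, 0.18482729])]
```

View pics/c4.png

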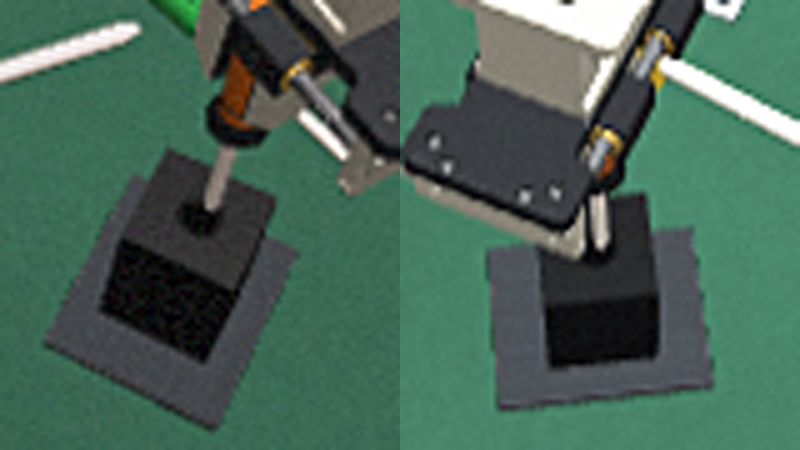

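The tip stands just over the holder's hole in both views, so I lower it.

```bash
python3 -m pendant '{"slide":[[0,0,0.05],[0,0,0.05],[0,0,0.05],[0,0,0.05],[0,0,0.03],[0,0,0],[0,0,0]],"dr":[[0,0,0],[0,0,0],[0,0,0],[0,0,0],[0,0,0],[0,0,0],[0,0,0]],"claw":[0,0,0,0,0,0,0]}'| egrep 'pos|^force'
python3 -m pendant '{"slide":[[0,0,0.01],[0,0,0.007],[0,0,0],[0,0,0]],"dr":[[0,0,0],[0,0,0],[0,0,0],[0,0,0]],"claw":[0,0,0,0]}'| egrep 'pos|^force'
```

```text
position: [0.5201, 0.2737, 0.1158]
force: [-0.1, 0.5, -0.7]
position: [0.5197, 0.2735, 0.1101]
force: [0.3, -0.6, -0.4]
```

```bash
python3 -m pendant '{"slide":[[0,0,0.007],[0,0,0],[0,0,0]],"dr":[[0,0,0],[0,0,0],[0,0,0]],"claw":[0,0,0]}'| egrep 'pos|^force'
python3 -m pendant '{"slide":[[0,0,0.005],[0,0,0],[0,0,0]],"dr":[[0,0,0],[0,0,0],[0,0,0]],"claw":[0,0,0]}'| egrep 'pos|^force'
```

```text
position: [0.5196, 0.2734, 0.1079]
force: [0.1, 0.5, -0.2]
position: [0.5197, 0.2734, 0.1064]
force: [-0.8, -0.0, -0.6]
```

```bash
python3 -m pendant '{"slide":[[0,0,0.003],[0,0,0],[0,0,0]],"dr":[[0,0,0],[0,0,0],[0,0,0]],"claw":[0,0,0]}'| egrep 'pos|^force'
python3 -m pendant '{"slide":[[0,0,0],[0,0,0],[0,0,0],[0,0,0],[0,0,0],[0,0,0],[0,0,0],[0,0,0]],"dr":[[0,0,0],[0,0,0],[0,0,0],[0,0,0],[0,0,0],[0,0,0],[0,0,0],[0,0,0]],"claw":[1,1,1,1,1,1,1,1]}'| egrep 'pos|^force|wid'
python3 -m pendant '{"slide":[[0,0,-0.08],[0,0,-0.12],[0,0,-0.12],[0,0,-0.12],[0,0,-0.1],[0,0,0],[0,0,0],[0,0,0]],"dr":[[0,0,0],[0,0,0],[0,0,0],[0,0,0],[0,0,0],[0,0,0],[0,0,0],[0,0,0]],"claw":[1,1,1,1,1,1,1,1]}'| egrep 'pos|^force|wid'
python3 - <<'E'
from meas import *
c,im=shot('wrist','w6.png');cs,i1=shot('scene','s6.png');cd,i2=shot('side','d6.png')
print(arm.observe()['clock'])
for a,b in ((cs,'s'),(cd,'d'),(c,'w')): print(b,proj(a,[.5205,.272,.159]))
out=[cv2.resize(x,(260,300),interpolation=2) for x in (i1[220:310,365:443],i2[240:330,270:348],im[120:270,260:390])]
cv2.imwrite('pics/c5.png',np.hstack(out)[...,::-1])
E
```

```text
position: [0.5197, 0.2735, 0.1061]
force: [-0.8, -1.0, 4.6]
position: [0.5197, 0.2734, 0.1055]
force: [0.3, 0.6, -0.5]
width: 0.856
position: [0.5191, 0.273, 0.2663]
force: [-0.0, 0.3, 0.0]
width: 1.005
19.85
s [405.55837881 244.20571376]
d [308.37552196 273.13016609]
w [322.75117206 197.61252948]
```

View pics/c5.png

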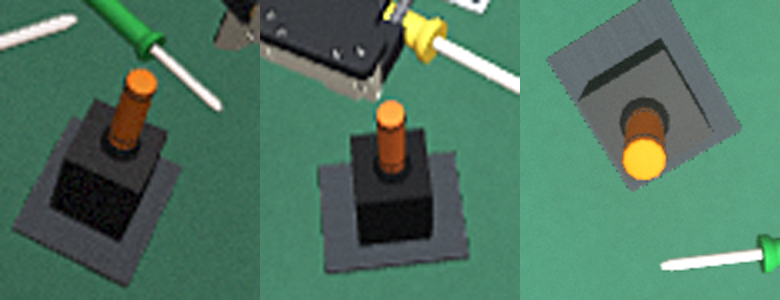

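The rod stands upright with its guard down on the block. The lookalikes have toppled on their own; they were already lying in the earlier wrist views. Now I go over the right tab.

```bash
python3 -m pendant '{"slide":[[-0.0015,0.136,0],[-0.0015,0.136,0],[-0.0015,0.136,0],[-0.0015,0.136,0],[-0.0015,0.136,0],[-0.0015,0.136,0],[-0.0015,0.136,0],[-0.0015,0.136,0],[-0.0015,0.136,0],[-0.0015,0.136,0]],"dr":[[0,0,0],[0,0,0],[0,0,0],[0,0,0],[0,0,0],[0,0,0],[0,0,0],[0,0,0],[0,0,0],[0,0,0]],"claw":[1,0.43,0.43,0.43,0.43,0.43,0.43,0.43,0.43,0.43]}'| egrep 'pos|^force|wid'
python3 -m pendant '{"slide":[[0,0,0.1],[0,0,0.1],[0,0,0],[0,0,0],[0,0,0]],"dr":[[0,0,0],[0,0,0],[0,0,0],[0,0,0],[0,0,0]],"claw":[0.43,0.43,0.43,0.43,0.43]}'| egrep 'pos|^force|wid'
python3 - <<'E'
from meas import *
c,im=shot('wrist','w7.png');o=arm.observe();print(o['position'],o['ee_rot'])
h,m=holes(im,(0,0,640,400))
for u in h: print(u,onplane(c,u,.061))
print(proj(c,[.4812,-.1329,.062]))
E
```

```text
position: [0.481, -0.1344, 0.267]
force: [0.9, -0.0, -0.2]
width: 0.432
position: [0.4826, -0.1326, 0.2088]
force: [-0.5, -0.5, 0.2]
width: 0.431
[ 0.4826794  -0.13263182  0.20895853] [ 3.13862905 -0.12816949  0.00351125]
[322.31665039 120.10570526] [ 0.54920239 -0.13847995  0.061     ]
[249.48550415 120.20890808] [ 0.55495643 -0.06939939  0.061     ]
[175.61679077 120.68777466] [0.56081242 0.0014961  0.061     ]
[322.01959229 120.23324585] [ 0.54910809 -0.13818895  0.061     ]
[248.58384705 120.308815  ] [ 0.55493912 -0.06852803  0.061     ]
[322.3560212  189.99524259]
```

View pics/w7.png

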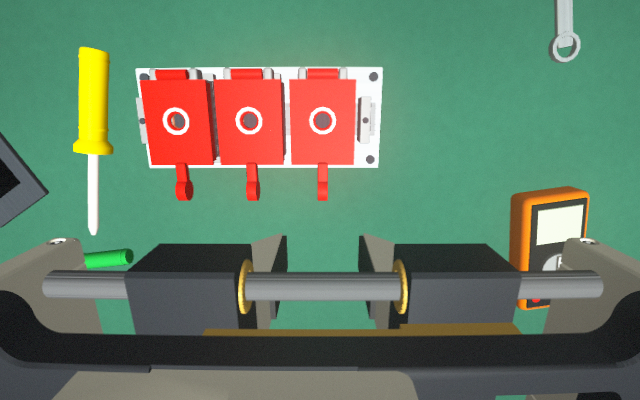

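The right tab is at (322,188), 2 px from the prediction, which puts it at about (0.481, -0.133). I descend around it.

```bash
python3 -m pendant '{"slide":[[-0.004,0,0.09],[0,0,0.11],[0,0,0.11],[0,0,0.1],[0,0,0.08],[0,0,0.06],[0,0,0],[0,0,0],[0,0,0]],"dr":[[0,0,0],[0,0,0],[0,0,0],[0,0,0],[0,0,0],[0,0,0],[0,0,0],[0,0,0],[0,0,0]],"claw":[0.43,0.43,0.43,0.43,0.43,0.43,0.43,0.43,0.43]}'| egrep 'pos|^force|wid'
python3 -m pendant '{"slide":[[0,0,0],[0,0,0],[0,0,0],[0,0,0],[0,0,0],[0,0,0]],"dr":[[0,0,0],[0,0,0],[0,0,0],[0,0,0],[0,0,0],[0,0,0]],"claw":[0,0,0,0,0,0]}' 25 | egrep 'pos|^force|wid|grip'
```

```text
position: [0.4817, -0.1328, 0.044]
force: [0.1, -0.2, -0.2]
width: 0.432
position: [0.4805, -0.1324, 0.0426]
force: [-1.3, 1.8, 0.1]
width: 0.11
gripper_force: 25.0
```

```bash
python3 - <<'E'
import numpy as np
p=.027+np.radians(5)*np.arange(0,16)
x=-.11*np.cos(p);z=.11*np.sin(p)
for i,(a,b) in enumerate(zip(np.diff(x)/.3,-np.diff(z)/.3)): print(5*(i+1),round(a,4),round(b,4))
E
```

```text
5 0.0023 -0.0319
10 0.005 -0.0316
15 0.0078 -0.031
20 0.0104 -0.0302
25 0.013 -0.0292
30 0.0155 -0.028
35 0.0179 -0.0265
40 0.0202 -0.0248
45 0.0222 -0.023
50 0.0242 -0.021
55 0.0259 -0.0188
60 0.0274 -0.0165
65 0.0288 -0.014
70 0.0299 -0.0114
75 0.0308 -0.0088
```

```bash
python3 -m pendant '{"slide":[[0.002,0,-0.032],[0.005,0,-0.032],[0.008,0,-0.031],[0.010,0,-0.030],[0,0,0],[0,0,0]],"dr":[[0,0,0],[0,0,0],[0,0,0],[0,0,0],[0,0,0],[0,0,0]],"claw":[0,0,0,0,0,0]}' | egrep 'pos|^force|wid|grip'
python3 -m pendant '{"slide":[[0.013,0,-0.029],[0.016,0,-0.028],[0.018,0,-0.026],[0.020,0,-0.025],[0.022,0,-0.023],[0,0,0],[0,0,0]],"dr":[[0,0,0],[0,0,0],[0,0,0],[0,0,0],[0,0,0],[0,0,0],[0,0,0]],"claw":[0,0,0,0,0,0,0]}' | egrep 'pos|^force|wid|grip'
```

```text
position: [0.488, -0.1331, 0.0804]
force: [-1.5, 4.0, 2.6]
width: 0.106
gripper_force: 25.0
position: [0.5153, -0.1354, 0.1202]
force: [-3.0, 5.5, 4.8]
width: 0.108
gripper_force: 25.0
```

```bash
python3 -m pendant '{"slide":[[0.024,0,-0.021],[0.026,0,-0.019],[0.027,0,-0.016],[0.029,0,-0.014],[0.030,0,-0.011],[0,0,0],[0,0,0],[0,0,0],[0,0,0],[0,0,0]],"dr":[[0,0,0],[0,0,0],[0,0,0],[0,0,0],[0,0,0],[0,0,0],[0,0,0],[0,0,0],[0,0,0],[0,0,0]],"claw":[0,0,0,0,0,0,0,0,0,0]}' | egrep 'pos|^force|wid|grip|clock'
python3 - <<'E'
from meas import *
o=arm.observe();p=o['position']
u=np.array([.9966,-.082,0]); hinge=np.array([.549,-.1385,.059])+.042*u
g=p+[0,0,.019]-hinge; print('radius',np.hypot(g@u,g[2]),'opening deg',np.degrees(np.arctan2(g[2],-g@u))-1.5)
cs,i1=shot('scene','s8.png');cd,i2=shot('side','d8.png')
h,_=holes(i1,(260,140,360,240));print('scene rings',h)
h,_=holes(i2,(290,150,385,250));print('side rings',h)
for n,im,c in(('s',i1,cs),('d',i2,cd)):
    hsv=cv2.cvtColor(im,cv2.COLOR_RGB2HSV);u_,v_=proj(c,[.5205,.272,.125]).astype(int)
    m=((hsv[...,0]>5)&(hsv[...,0]<22)&(hsv[...,1]>150)&(hsv[...,2]>70))[v_-25:v_+25,u_-12:u_+12]
    y,x=np.nonzero(m);print(n,'handle',x.mean()+u_-12,y.mean()+v_-25)
E
```

```text
clock: 25.2
position: [0.5559, -0.1387, 0.1442]
force: [-0.1, 5.1, 2.6]
width: 0.105
gripper_force: 25.0
radius 0.10994924057877188 opening deg 69.86048540850918
scene rings [array([319.21539307, 199.93725586]), array([306.74124146, 182.86407471]), array([285.44863892, 161.02101135])]
side rings [array([328.25061035, 209.08395386]), array([337.41610718, 192.84677124])]
s handle 404.33684210526314 252.13157894736844
d handle 309.0745341614907 280.3850931677019
```

The right cover is at about 70°, the other two rings are exactly where they started, and the rod handle is within about 1 px of its starting position. I hand the job in.

```bash
python3 -c "
from cell import arm
print(arm.sign_off())"
```

```text
the job is handed in; nothing more can be done
None
```

The right-hand bolt is the loose one (it sank 6 mm, while left and middle were stiff); the rod is back down in its holder, the right cover is held at about 70°, the other two are shut, and the job is handed in.

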